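Hang the rinsing sieve in its bayonet stand and lock it

ROBOT

A 7-joint arm with a two-finger parallel gripper is mounted at the origin on the work surface; the furniture and walls round the work are solid. World frame = base frame: x ahead of the robot, y to its left, z up, the work surface at z = 0. Lengths are in mm, angles in rad, forces in N, time in s.
With the tool pointing down it reaches from about 350 to 900 mm from the base axis. Payload 8.1 kg.
Tool frame: the origin (TCP) lies midway between the tips of the shut fingers; the grasp point (between the pads) lies 19 mm behind it (grip_point_offset is the distance from the TCP to the grasp point, in mm); z points along the fingers, y is the line along which they close (so a half turn about z gives the same grasp; the last joint's range is limited). The gripper opens to 92 mm and grips with 3 to 60 N. Pads are 19 mm wide; open, the fingers measure 130 mm over their backs; the gripper's body (75 mm by 190 mm) begins 47 mm behind the grasp point.
Start: joints at [1.033, 0.434, 0.025, 1.573, -0.012, 1.134, -0.075], TCP at [263.247, -566.871, 226.742] pointing down, gripper open.
Joint ranges: [-2.62, 2.62], [-0.44, 2.09], [-1.27, 1.32], [0.08, 2.57], [-1.32, 4.46], [0.12, 2], [-2.74, 2.74]. Speed limits (rad/s): [2.22, 2.22, 3.01, 3.01, 3.14, 3.14, 3.14].

INTERFACE

Orientations are given as a unit quaternion [x, y, z, w].
In Python, from bench import * gives the robot as it stands. Calls block until the motion is done:
- reach(position, orientation): joint-space move of the TCP to a pose.
- move_linear(position, attitude=None, max_speed=150, force_limit=None): straight line of the TCP; attitude=None keeps the orientation; max_speed is the mean speed in mm/s. With force_limit (N) it stops when the force on the tool has changed by that much, and returns True; else False.
- movej(angles): joint-space move.
- gripper_open() and close_gripper(): open the fingers fully, or close them until they stop; the grip force is fixed at half the most.
- dwell(seconds).
- inverse_kinematics(position, orientation): joint angles nearest the present ones, or None.
- state(): the state.
- capture(name): name is "side" or "top"; returns a dict with "image" (420x560x3 uint8, blue, green, red), "z_map" (420x560 float32, mm along the optical axis (not along the pixel's ray), 0 where there is no reading), "mtx" (3x3 intrinsics, pixels), "extrinsics" (4x4, takes a point from world to camera coordinates). Camera axes: x right, y down, z forward; pixel columns grow to the right and rows downward; lengths in mm; the calibration is good to about 2 mm. A picture is of the moment at which its call begins.
A pose or a line that the arm cannot do raises Unreachable and nothing moves.
- sign_off(): hands the job in; it is judged then, once.
The state is a dict: "time": time; "joints": joint angles; "qvel": joint speeds; "tau": joint torques, N m; "eef_pos": TCP position; "tcp_rot": TCP orientation; "wrist_force": force on the tool from outside, world axes, zero at the start; "wrist_torque": the same for the moment, N m; "gripper_width": finger opening in mm; "grip_force": force on a finger pad.
Only numpy, scipy, OpenCV 4.12 (cv2) and the standard library are available. Lean on these libraries where they do the work, as an engineer would, in place of code of your own. Each camera call takes 0.05 s, during which the arm holds its last target. There are 200 camera calls.

TASK

Pick up the steel rinsing sieve by its blue handle, hang it in the bayonet stand with its two lugs through the two entry gaps, and gently twist it clockwise (seen from above) until you feel the lugs drop fully home into the locking notches, then let go of it. Do not force it against the stand, and do not disturb the other things on the counter.

Things in the scene. Friction and masses are not known exactly. Their poses are not given: they have to be found in the camera images.
- sieve_handle (a point): the middle of the blue handle bar of the loose rinsing sieve, where it is gripped. x runs along the bar, z up. Bar 60 long (x), 12 wide (y), 16 tall (z), carried by two 5 mm wires at its ends, 84 above the sieve's underside. A half turn about z gives the same sieve
- sieve: the loose sieve, standing upright: open steel cup, 60 across, 50 tall, 0.06 to 0.13 kg. Origin at the centre of its underside, 84 below sieve_handle, same axes. Two dark lugs stick out along +x and -x, below the ends of the handle bar, to 45 from the axis; each 8 wide (y), 6 tall, underside 40 above the origin (44 below sieve_handle)
- stand: the fixed bayonet stand: grey base 104 x 104 x 8 with a shallow dish, four legs at its corners, an aluminium cover ring and below it a brass ledge ring, both horizontal. Origin at the centre of the base's underside, on the rings' axis, z up. The two entry gaps of the cover ring are on its +x and -x axis. A half turn about z gives the same stand
- stand_gap (a point): centre of the entry gap on the stand's +x side, at the cover ring's top (103 above the counter; screw heads to 108), 40 from the axis; the other gap is opposite. Cover ring 68 inside, 114 outside diameter, 4 thick. Gap 24 degrees (16 mm) wide, red dots beside it. Lugs go straight down through both gaps on to the ledge, 13 below
- stand_ledge (a point): on the rings' axis at the height of the ledge's flat top, 90 above the counter; inner diameter 68. The ledge gives on springs, 5 N per mm, at most 2 mm. With the lugs on it sieve_handle is 44 above this point. The sieve then turns clockwise from above (negative about z), lugs under the cover ring with 3 mm play; a back stop bars the other way
- stand_notch_floor (a point): on the rings' axis, 5 below the ledge's top: height of the notch floors. Two opposite notches under the cover ring, 12.6 wide, 25 to 80 degrees clockwise of the gaps, different each time: found by feel. Near side square; far side sloped at 45 degrees, so turning on too hard lifts the lugs out again. With lugs home, sieve_handle is 44 above this point
- timer: bystander: small pale grey bench timer, 32 x 66 x 55, loose, origin at the centre of its underside
- tally_counter: bystander: small pale hand tally counter on a foot, 26 x 52 x 60, loose, origin at the centre of its underside

How it is judged:
By the outcome, as a careful person would: the job done as asked, in the order asked, and still so for the second after the job is handed in, with the robot touching nothing.
It also fails if it takes over 64 s, if anything falls off the work surface, if the arm or the gripper's body presses on something with over 40 N, if the wrist force passes 120 N, or if a joint passes its speed limit or range.

## Working session

There is one attempt and no reset: what is moved stays moved. The work goes in short steps, each a Python script; the robot and the scene stay as the last script left them, time stands still between calls to the robot, and variables do not carry over. Pictures are saved under pics/ and viewed, at most 10 in all, crops included, and the job is handed in when it is done.

```bash
mkdir -p pics; ls; python3 - <<'E'
from bench import *
import cv2,numpy as np
for n in("side","top"):
    c=capture(n); cv2.imwrite(f"pics/{n}0.png",c["image"]); np.savez(f"{n}0.npz",**c)
    print(n,c["mtx"].round(1).tolist(),c["extrinsics"].round(3).tolist())
s=state();print(s)
E
```

```text
pics
side [[445.9, 0.0, 274.3], [0.0, 445.9, 213.6], [0.0, 0.0, 1.0]] [[0.998, -0.06, -0.023, -537.707], [-0.046, -0.427, -0.903, 0.532], [0.045, 0.902, -0.429, 1027.352], [0.0, 0.0, 0.0, 1.0]]
top [[482.5, 0.0, 279.4], [0.0, 482.5, 210.9], [0.0, 0.0, 1.0]] [[-0.012, -1.0, 0.006, -203.717], [-0.992, 0.011, -0.126, 547.469], [0.126, -0.007, -0.992, 857.696], [0.0, 0.0, 0.0, 1.0]]
{'time': 0.1, 'joints': array([ 1.03338578,  0.43516564,  0.02498593,  1.5739959 , -0.01159657,
        1.1340064 , -0.07509635]), 'qvel': array([ 0.00089534,  0.00161604,  0.00010594, -0.00317711, -0.00116478,
        0.00081947,  0.00034428]), 'tau': array([ 3.03348083e-03, -6.69130182e+01,  9.87803265e-01, -3.15142787e+01,
       -6.05736952e-02,  3.75374488e-02,  8.50433844e-05]), 'eef_pos': array([ 263.02595241, -566.45487591,  226.01988408]), 'tcp_rot': array([ 9.76468291e-01,  2.15659839e-01, -2.21189778e-04, -6.80093308e-04]), 'wrist_force': array([-0.09694909,  0.29671891, -0.34411427]), 'wrist_torque': array([-0.02955419,  0.0087949 , -0.02262001]), 'grip_force': 0.0, 'gripper_width': 91.75372759969933}
```

View pics/side0.png

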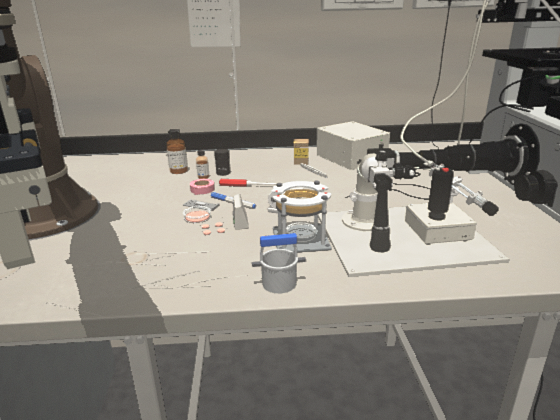

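View pics/top0.png

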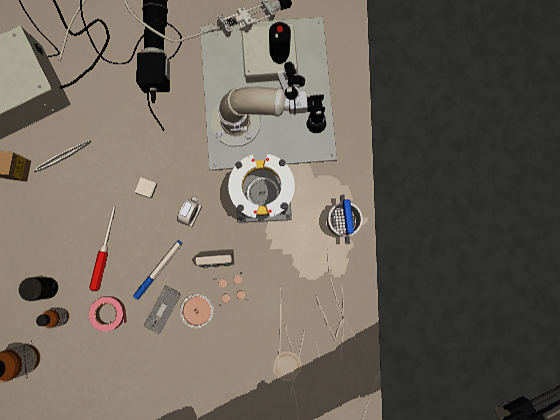

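The side view shows the sieve at (279,265), its blue bar at (279,240) and the stand at (300,215). The top view shows the bar at (348,216) running roughly along image-vertical, and the stand ring at (262,187) with its gaps at (262,160) and (263,212).

```bash
cat > h.py <<'E'
import cv2,numpy as np
def ray(c,u,v):
    E=c["extrinsics"];R=E[:3,:3];o=-R.T@E[:3,3]
    return o,R.T@np.linalg.inv(c["mtx"])@np.array([u,v,1.])
def onz(c,p,z):
    o,d=ray(c,*p);return o+d*(z-o[2])/d[2]
def tri(a,pa,b,pb):
    o1,d1=ray(a,*pa);o2,d2=ray(b,*pb)
    t=np.linalg.lstsq(np.c_[d1,-d2],o2-o1,rcond=None)[0]
    p,q=o1+d1*t[0],o2+d2*t[1];return (p+q)/2,np.linalg.norm(p-q)
def blobs(m,amin=3):
    n,l,s,c=cv2.connectedComponentsWithStats(m.astype(np.uint8))
    return [(c[i].round(1),int(s[i,4]),l==i) for i in range(1,n) if s[i,4]>=amin]
def hsv(c): return cv2.split(cv2.cvtColor(c["image"],cv2.COLOR_BGR2HSV))
def blue(c):
    h,s,v=hsv(c);return (h>100)&(h<130)&(s>120)&(v>50)
def red(c):
    h,s,v=hsv(c);return ((h<8)|(h>172))&(s>120)&(v>80)
def pts(c,m):
    v,u=np.nonzero(m&(c["z_map"]>0));z=c["z_map"][v,u]
    P=(np.linalg.inv(c["mtx"])@np.c_[u,v,np.ones(len(u))].T*z).T
    E=c["extrinsics"];return (P-E[:3,3])@E[:3,:3]
E
python3 - <<'E'
from h import *
T=dict(np.load("top0.npz"));S=dict(np.load("side0.npz"))
for n,c in(("top",T),("side",S)):
    for nm,f in(("blue",blue),("red",red)):
        for b in blobs(f(c)):
            P=pts(c,b[2]); print(n,nm,b[0],b[1],np.median(P,0).round(1) if len(P) else None)
    b=max(blobs(blue(c)),key=lambda b:b[1]);print(cv2.minAreaRect(np.argwhere(b[2])[:,::-1].astype(np.float32)))
def crop(c,x,y,w,h,k): return cv2.resize(c["image"][y:y+h,x:x+w],None,fx=k,fy=k,interpolation=cv2.INTER_CUBIC)
cv2.imwrite("pics/c1.png",np.hstack([crop(T,220,140,150,110,3)[:330],crop(S,245,170,100,110,3)]))
E
```

```text
top blue [348.2 216.3] 219 [ 527.6 -328.3   92. ]
top blue [179.2 242.2] 12 [491.1 -20.7  11.3]
top blue [142.8 287.6] 160 [406.5  45.5  12.5]
top red [279.4  28.5] 31 [ 841.2 -211.9  151.2]
top red [252.8 159.8] 6 [ 625.6 -164.7  104.6]
top red [267.3 159. ] 7 [ 626.9 -189.   104.8]
top red [255.  211.5] 6 [ 535.6 -167.6  104.8]
top red [269.6 210.9] 7 [ 536.3 -193.2  104.3]
top red [ 98.  270.6] 379 [438.8 128.3  16.1]
top red [183.  310.5] 6 [363.7 -28.    3.4]
((347.92681884765625, 216.3414764404297), (33.35032272338867, 7.28848123550415), 83.6598129272461)
side blue [218.  195.8] 43 [405.   41.7   7.8]
side blue [253.3 205.3] 3 [488.6 -24.    8.4]
side blue [278.  239.4] 351 [ 526.5 -333.7   86.2]
side red [445.2 169.3] 24 [ 839.2 -215.8  148.4]
side red [232.4 182. ] 163 [438.8 124.3  10.5]
((278.1800537109375, 239.42062377929688), (10.080796241760254, 36.12285232543945), 84.64417266845703)
```

View pics/c1.png

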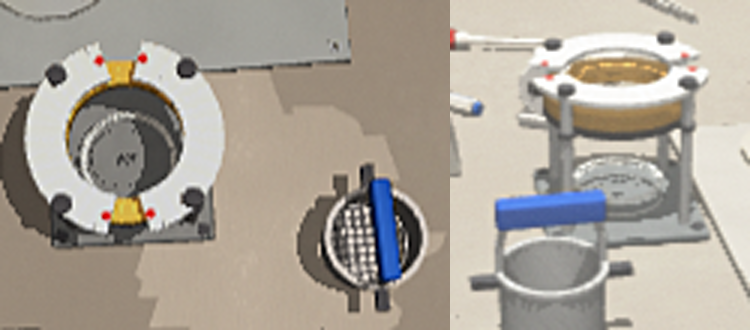

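```bash
cat >> h.py <<'E'
def bluebar(c,z=92,near=None):
    b=max(blobs(blue(c)),key=lambda b:b[1]); return b
E
python3 - <<'E'
from h import *
from bench import *
T=dict(np.load("top0.npz"));S=dict(np.load("side0.npz"))
tb=[b for b in blobs(blue(T)) if b[1]>180][0]; sb=max(blobs(blue(S)),key=lambda b:b[1])
print("bar tri",tri(T,tb[0],S,sb[0]))
(cx,cy),(w,h),a=cv2.minAreaRect(np.argwhere(tb[2])[:,::-1].astype(np.float32))
P=pts(T,tb[2]);print(P.min(0),P.max(0))
def ang(c,m,z):
    q=np.array([onz(c,(u,v),z)[:2] for v,u in np.argwhere(m)]);r=cv2.minAreaRect(q.astype(np.float32))
    d=np.linalg.svd(q-q.mean(0))[2][0];return q.mean(0).round(1),r,np.degrees(np.arctan2(d[1],d[0]))
print(ang(T,tb[2],92)); 
# red dots
for n,c,(x,y,w,h) in(("T",T,(230,145,65,80)),("S",S,(270,175,65,45))):
    I=c["image"].astype(float);r=I[...,2]-np.maximum(I[...,0],I[...,1]); m=np.zeros(r.shape,bool);m[y:y+h,x:x+w]=r[y:y+h,x:x+w]>35
    sc=c["image"]
    for b in blobs(m,2):
        v,u=np.nonzero(b[2]);wt=r[v,u];p=(np.average(u,weights=wt),np.average(v,weights=wt));print(n,np.round(p,1),b[1],onz(c,p,103).round(1))
# obstacles
A=pts(T,np.ones(T["z_map"].shape,bool));B=pts(S,np.ones(S["z_map"].shape,bool));A=np.r_[A,B]
cc=np.array([581,-178]);d=np.hypot(*(A[:,:2]-cc).T)
for r in range(60,260,20):
    k=(d>=r)&(d<r+20)&(A[:,2]>50)
    if k.any(): i=np.argmax(np.where(k,A[:,2],0));print(r,A[i].round(0))
def q(psi): return [np.cos(psi/2),np.sin(psi/2),0,0]
for psi in np.radians([0,20,-80,180,100,-180]):
    for p in([527,-330,73],[581,-178,115],[581,-178,250]):
        j=inverse_kinematics(p,q(psi));print(np.degrees(psi).round(),p,None if j is None else np.round(j,2))
E
```

```text
bar tri (array([ 527.4403346 , -329.59564885,   83.61738642]), np.float64(1.3181168329649977))
[ 498.65510737 -336.24471173   82.98587669] [ 556.06005407 -321.485829     96.39511399]
(array([ 527.2, -328.4]), ((527.1590576171875, -327.8694763183594), (57.937007904052734, 12.628887176513672), 4.571679592132568), np.float64(-174.9855834395959))
T [267.  158.9] 10 [ 627.4 -189.   103. ]
T [252.6 159.6] 11 [ 626.4 -163.9  103. ]
T [260.1 163.6] 52 [ 619.3 -176.8  103. ]
T [254.  168.5] 4 [ 610.8 -166.2  103. ]
T [249.6 170.9] 6 [ 606.6 -158.6  103. ]
T [274.8 172.6] 5 [ 603.2 -202.1  103. ]
T [246.  174.5] 2 [ 600.4 -152.4  103. ]
T [244.  177.5] 2 [ 595.2 -149.   103. ]
T [242.  184.5] 4 [ 583.  -145.5  103. ]
T [259.1 210. ] 12 [ 538.4 -174.6  103. ]
T [267.5 210. ] 34 [ 538.2 -189.   103. ]
T [255.  211.4] 11 [ 536.  -167.6  103. ]
T [264.  212.5] 2 [ 534. -183.  103.]
S [322.8 187.8] 5 [ 624.7 -167.5  103. ]
S [276.2 190.6] 5 [ 534.4 -171.5  103. ]
S [295.2 191.4] 5 [ 570.1 -179.3  103. ]
S [300. 191.] 5 [ 579.5 -178.6  103. ]
S [305.5 191.4] 4 [ 589.5 -182.   103. ]
S [289.3 193.1] 
[... 874 characters left out ...]
 0.27  1.76 -0.17  0.88 -2.6 ]
-80.0 [581, -178, 250] [ 0.07  0.39  0.2   1.6  -0.08  1.16 -2.68]
180.0 [527, -330, 73] [ 0.87  0.67 -0.6   1.7   0.45  0.91  1.66]
180.0 [581, -178, 115] [ 0.63  0.6  -0.63  1.7   0.42  0.97  1.42]
180.0 [581, -178, 250] [ 0.65  0.47 -0.66  1.54  0.3   1.23  1.52]
100.0 [527, -330, 73] [ 0.68  0.61 -0.3   1.72  0.23  0.85  0.45]
100.0 [581, -178, 115] [ 0.49  0.55 -0.4   1.72  0.26  0.92  0.15]
100.0 [581, -178, 250] [ 0.49  0.43 -0.41  1.56  0.18  1.2   0.22]
-180.0 [527, -330, 73] [ 0.87  0.67 -0.6   1.7   0.45  0.91  1.66]
-180.0 [581, -178, 115] [ 0.63  0.6  -0.63  1.7   0.42  0.97  1.42]
-180.0 [581, -178, 250] [ 0.65  0.47 -0.66  1.54  0.3   1.23  1.52]
```

```bash
cat >> h.py <<'E'
def q(deg): p=np.radians(deg)/2; return [np.cos(p),np.sin(p),0,0]
E
python3 - <<'E'
from h import *
from bench import *
Q=q(184.8)
reach([527.3,-328.8,180],Q)
print(move_linear([527.3,-328.8,67],Q,100,force_limit=8))
close_gripper();s=state();print(s["time"],s["eef_pos"],s["gripper_width"],s["grip_force"],s["wrist_force"],s["wrist_torque"])
if s["gripper_width"]>8:
    f0=s["wrist_force"]
    move_linear([527.3,-328.8,230],Q,120)
    dwell(.3);s=state();print(s["time"],s["eef_pos"],s["gripper_width"],s["wrist_force"]-f0)
    c=capture("side");cv2.imwrite("pics/s1.png",c["image"][60:320,180:420])
    cv2.imwrite("pics/s1.png",cv2.resize(c["image"][60:320,180:420],None,fx=2,fy=2))
E
```

```text
False
4.2417 [ 527.25356612 -328.79959232   66.96755103] 11.792237816495748 29.99313712120056 [ 1.12483707  0.52487848 -0.67409595] [ 0.10824443 -0.1017117  -0.01620545]
6.05 [ 527.21625784 -328.71815406  229.7300568 ] 11.83448832609919 [-0.9426981  -0.45167958  0.16137585]
```

View pics/s1.png

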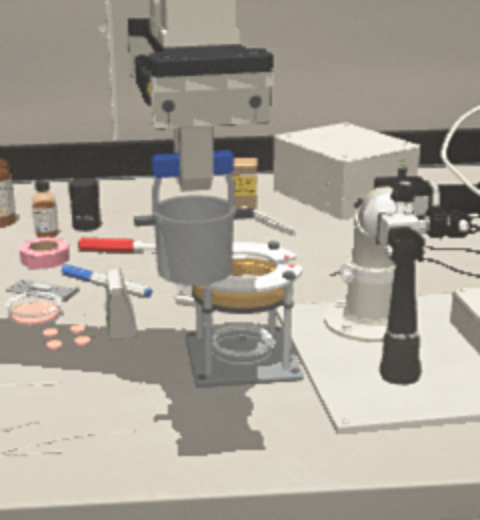

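The side view shows the sieve hanging upright from the gripper, with the bar at crop (193,163) and the lugs at (145,220) and (240,212). Next I'll hover over the stand and check the alignment.

```bash
python3 - <<'E'
from h import *
from bench import *
Q=q(182.3)
reach([581.3,-178.5,230],Q)
move_linear([581.3,-178.5,185],Q,80)
dwell(.3);s=state();print(s["time"],s["eef_pos"],s["tcp_rot"],s["wrist_force"],s["wrist_torque"])
C={n:capture(n) for n in("side","top")}
for n,c in C.items(): np.savez(n+"2.npz",**c)
S=C["side"]
for b in blobs(blue(S),10): print(b[0],b[1],np.argwhere(b[2]).min(0),np.argwhere(b[2]).max(0))
def crop(c,x,y,w,h,k): return cv2.resize(c["image"][y:y+h,x:x+w],None,fx=k,fy=k,interpolation=cv2.INTER_CUBIC)
cv2.imwrite("pics/h2.png",np.hstack([crop(S,250,110,100,140,4),crop(C["top"],210,120,100,140,4)]))
E
```

```text
7.7917 [ 581.52794896 -178.51742401  185.42237323] [-2.00616590e-02  9.99798679e-01 -1.13429505e-04  3.44591667e-04] [-0.54923493  0.2179367  -0.37502805] [ 0.06198234 -0.16636184  0.01183587]
[290.4 141.1] 86 [137 286] [145 295]
[313.7 140. ] 59 [136 310] [144 317]
[217.9 195.9] 49 [193 211] [199 225]
```

View pics/h2.png

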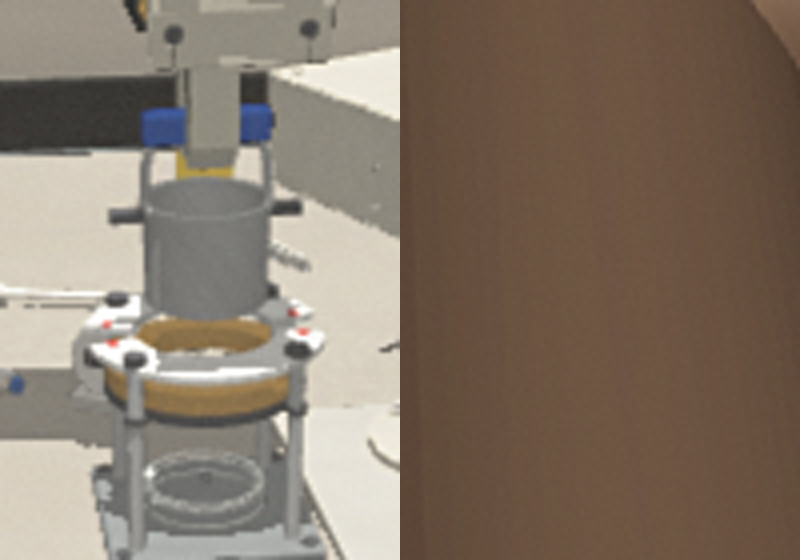

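```bash
python3 - <<'E'
from h import *
S=dict(np.load("side2.npz"));s0=dict(np.load("side0.npz"))
def pr(p): 
    r=S["mtx"]@(S["extrinsics"][:3,:3]@p+S["extrinsics"][:3,3]);return (r[:2]/r[2]).round(2)
a=np.radians(2.3);d=np.array([np.cos(a),np.sin(a),0]);h=np.array([581.5,-178.5,202.4]);z=np.array([0,0,1.])
print("bar ends",pr(h-30*d+[0,-6,0]),pr(h+30*d+[0,-6,0]),"meas 285.5..317.5, centre row 140.6 (front face+top 136.5-145)")
print("bar front top/bottom rows",pr(h+[-20,-6,-8]),pr(h+[-20,6,8]))
print("lug tips",pr(h-45*d-41*z),pr(h+45*d-41*z),"meas 277,164 / 325.5,161.8")
# same comparison for the stand in the side view: predicted dot positions from the top estimate
for p in([626.4,-163.9,103],[627.2,-189,103],[536,-167.6,103],[536.5,-192.7,103]): print(pr(np.array(p)))
for u,zz in(((297.2,0),0),): pass
m=blue(S);m[:,:250]=0;v,u=np.nonzero(m);print(v[u<296].min(),v[u<296].max(),np.mean(v[u<296]))
P=pts(S,m);print(np.median(P,0).round(1))
E
```

```text
bar ends [285.06 141.83] [318.16 140.14] meas 285.5..317.5, centre row 140.6 (front face+top 136.5-145)
bar front top/bottom rows [290.59 145.74] [289.91 135.25]
lug tips [276.97 163.  ] [325.23 160.37] meas 277,164 / 325.5,161.8
[323.32 187.04]
[325.87 191.99]
[276.87 189.81]
[278.02 194.89]
137 145 141.08139534883722
[ 567.6 -184.   203.1]
```

```bash
python3 - <<'E'
from h import *
from bench import *
Q=q(182.3)
x,y=580.5,-178.5
def st(): s=state();print(round(s["time"],2),s["eef_pos"].round(2),s["wrist_force"].round(2),s["wrist_torque"].round(3),round(s["gripper_width"],2));return s
move_linear([x,y,180],Q,40);dwell(.2);st()
for z,v in((140,50),(122,30)):
    r=move_linear([x,y,z],Q,v,force_limit=5);dwell(.2);print(z,r);st()
    if r:break
else:
    r=move_linear([x,y,112],Q,12,force_limit=3);dwell(.2);print(r);st()
c=capture("side");np.savez("side3.npz",**c);cv2.imwrite("pics/s3.png",cv2.resize(c["image"][110:260,230:370],None,fx=4,fy=4,interpolation=cv2.INTER_CUBIC))
E
```

```text
8.37 [ 580.58 -178.49  180.03] [-0.35 -0.06 -0.82] [ 0.064 -0.129 -0.023] 11.75
140 False
9.52 [ 580.71 -178.52  140.37] [-0.32 -0.43 -0.27] [ 0.097 -0.081 -0.041] 11.7
122 False
10.47 [ 580.64 -178.49  122.21] [-0.78  0.45 -0.69] [ 0.186 -0.1    0.003] 11.88
True
11.23 [ 580.47 -178.53  115.63] [0.47 0.26 4.87] [ 0.059 -0.384 -0.043] 11.67
```

View pics/s3.png

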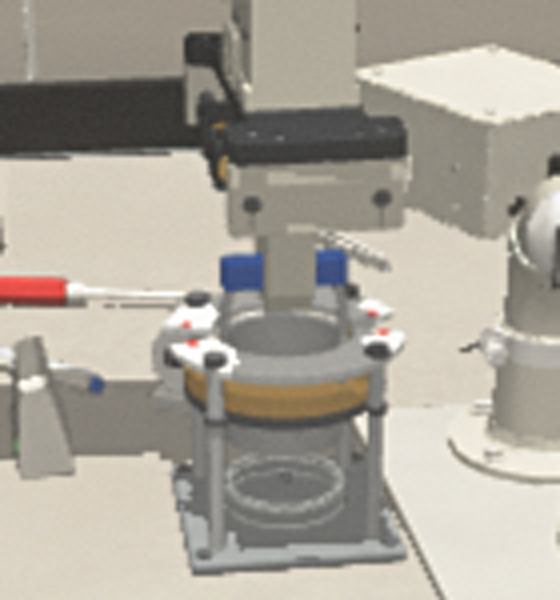

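The side view shows the cup inside the rings, with the bar at (283,270) between the red-dot gaps. Contact came at TCP z 115.6, which puts the lugs on the ledge, not on the cover. Now I'll twist in small steps.

```bash
cat > tw.py <<'E'
from h import *
from bench import *
def st(tag=""): s=state();print(tag,round(s["time"],2),s["eef_pos"].round(2),s["wrist_force"].round(2),s["wrist_torque"].round(3),round(s["gripper_width"],2));return s
def twist(x,y,z,psi,end,step=2.):
    while psi>end:
        psi-=step; move_linear([x,y,z],q(psi),20); s=st(f"{psi:.1f}")
        f=s["wrist_force"]
        if f[2]<2.2: return psi,"drop"
        if abs(s["wrist_torque"][2])>.5 or np.hypot(f[0],f[1])>8: return psi,"load"
    return psi,"end"
E
python3 - <<'E'
from tw import *
z=state()["eef_pos"][2]
print(twist(580.5,-178.5,z,182.3,168))
E
```

```text
180.3 11.53 [ 580.64 -178.52  115.7 ] [0.32 0.73 4.23] [ 0.115 -0.261 -0.004] 11.83
178.3 11.78 [ 580.57 -178.49  115.66] [ 0.18 -0.91  4.69] [ 0.072 -0.149  0.008] 11.75
176.3 12.03 [ 580.51 -178.49  115.62] [ 0.2  -0.22  5.03] [ 0.06  -0.213 -0.012] 11.92
174.3 12.28 [ 580.46 -178.53  115.62] [-0.8  -1.01  4.22] [-0.012 -0.227 -0.016] 11.53
172.3 12.53 [ 580.43 -178.52  115.58] [0.05 0.02 4.56] [ 0.004 -0.198 -0.012] 11.66
170.3 12.78 [ 580.41 -178.53  115.6 ] [ 0.42 -0.92  4.85] [ 0.047 -0.157 -0.007] 12.05
168.3 13.03 [ 580.41 -178.5   115.6 ] [-0.03 -0.5   5.37] [ 0.011 -0.172 -0.05 ] 11.68
166.3 13.28 [ 580.42 -178.5   115.58] [-0.12 -0.53  5.48] [ 0.043 -0.169  0.011] 11.49
(166.3, 'end')
```

```bash
python3 - <<'E'
from tw import *
psi,why=twist(580.5,-178.5,115.6,166.3,100,1.5)
print(psi,why)
E
```

```text
164.8 13.53 [ 580.42 -178.54  115.61] [0.03 0.68 5.42] [ 0.028 -0.174  0.047] 11.82
163.3 13.78 [ 580.41 -178.51  115.6 ] [0.12 0.05 4.44] [-0.059 -0.107  0.077] 11.67
161.8 14.03 [ 580.39 -178.49  115.6 ] [-0.18  0.31  4.16] [ 0.002 -0.113  0.056] 12.13
160.3 14.28 [ 580.39 -178.54  115.58] [0.21 0.6  5.15] [ 0.097 -0.11   0.051] 12.01
158.8 14.53 [ 580.39 -178.51  115.58] [ 0.42 -0.5   5.42] [ 0.031 -0.128  0.051] 11.98
157.3 14.78 [ 580.4  -178.49  115.57] [-0.63 -0.37  4.6 ] [ 0.001 -0.109  0.047] 11.82
155.8 15.03 [ 580.38 -178.54  115.58] [ 0.41 -0.4   4.16] [ 0.027 -0.141  0.032] 11.72
154.3 15.28 [ 580.39 -178.5   115.62] [-1.43 -0.8   4.79] [ 0.016 -0.123  0.059] 12.02
152.8 15.53 [ 580.38 -178.53  115.58] [ 0.41 -1.12  4.92] [-0.002 -0.124  0.022] 11.76
151.3 15.78 [ 580.39 -178.53  115.58] [0.21 0.01 5.6 ] [ 0.017 -0.15   0.066] 12.05
149.8 16.03 [ 580.39 -178.51  115.59] [-0.14 -0.27  5.56] [ 0.006 -0.095  0.04 ] 11.72
148.3 16.28 [ 580.39 -178.53  115.58] [-0.   -0.86  4.27] [-0.017 -0.083  0.055] 11.57
146.8 16.53 [ 580.35 -178.56  115.56] [-0.32 -0.9   5.38] [-0.01  -0.147  0.007] 11.53
145.3 16.78 [ 580.36 -178.57  115.58] [-0.55 -1.89  4.75] [-0.042 -0.079  0.02 ] 11.4
143.8 17.03 [ 580.34 -178.58  115.56] [ 0.29 -0.11  4.98] [-0.091 -0.13   0.046] 11.6
142.3 17.28 [ 580.35 -178.62  115.53] [-0.11 -0.7   4.87] [-0.151 -0.058  0.05 ] 11.9
140.8 17.53 [ 580.29 -178.66  115.4 ] [-0.07 -1.07  2.36] [-0.233 -0.002  0.036] 11.79
139.3 17.78 [ 580.14 -178.11  115.1 ] [-0.39  0.81 -0.38] [-0.013 -0.219 -0.003] 11.8
139.3 drop
```

```bash
python3 - <<'E'
from tw import *
x,y=580.5,-178.5
move_linear([x,y,115.2],q(138.3),10);st("adv")
r=move_linear([x,y,108],q(138.3),12,force_limit=4);dwell(.2);s=st(f"down {r}")
E
```

```text
adv 18.03 [ 580.29 -178.31  114.92] [-0.68  0.81 -1.28] [ 0.057 -0.139 -0.064] 11.59
down True 18.68 [ 580.62 -178.52  110.56] [ 0.45 -0.59  5.4 ] [ 0.069 -0.04  -0.023] 11.51
```

```bash
python3 - <<'E'
from tw import *
x,y=580.5,-178.5
move_linear([x,y,111.6],q(138.3),10);dwell(.2);st("unload")
gripper_open();st("open")
move_linear([x,y,240],q(138.3),80,force_limit=6);st("up")
reach([430,-350,330],q(160));dwell(.3);st("away")
C={n:capture(n) for n in("side","top")}
for n,c in C.items(): np.savez(n+"4.npz",**c)
S,T=C["side"],C["top"]
cr=lambda c,x,y,k=4: cv2.resize(c["image"][y:y+140,x:x+100],None,fx=k,fy=k,interpolation=cv2.INTER_CUBIC)
cv2.imwrite("pics/f.png",np.hstack([cr(S,250,110),cr(T,210,120)]))
for n,c in C.items():
    for b in blobs(blue(c),30): print(n,b[0],b[1],np.median(pts(c,b[2]),0).round(1))
E
```

```text
unload 19.21 [ 580.51 -178.5   111.52] [ 1.35 -1.9   0.92] [ 0.042 -0.342 -0.039] 11.34
open 20.52 [ 580.5  -178.52  111.6 ] [-0.72  0.21  0.36] [ 0.041 -0.156 -0.014] 91.72
up 22.28 [ 580.26 -178.47  239.49] [ 0.52  0.96 -0.35] [ 0.061 -0.177  0.026] 91.64
away 23.55 [ 430.64 -349.18  329.62] [-0.13  0.01  0.72] [ 0.084 -0.177 -0.001] 91.73
side [300.9 178.8] 207 [ 580.3 -185.6  130.7]
side [217.9 195.8] 52 [404.9  42.2   7.6]
top [260.4 182.3] 264 [ 580.5 -179.   136.7]
top [142.8 287.6] 160 [406.5  45.8  11.9]
```

View pics/f.png

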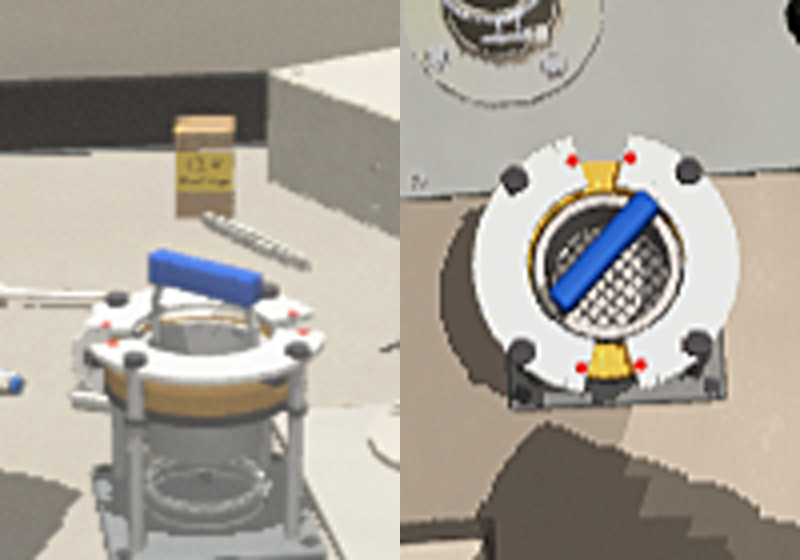

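The sieve sits level and twisted about 44° in the stand. In the top view its bar runs from crop (560,300) to (650,205). The bar's top measures 136.7 mm, against 137 expected with the lugs home.

```bash
python3 -c "
from bench import *
print(sign_off())"
```

```text
the job is handed in; nothing more can be done
None
```

The sieve is hung in the bayonet stand, twisted about 44° clockwise until both lugs dropped the full 5 mm into the notches, then released; no downward contact force went above about 6 N, and the job is handed in.

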